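# Set the loose bottle cap a quarter turn open for steam sterilising

## Robot

A 6-joint arm with a two-finger parallel gripper is mounted at the origin on a cart in front of the work surface, level with it; the furniture and walls round the work are solid. World frame = base frame: x ahead of the robot, y to its left, z up, the work surface at z = 0. Lengths are in m, angles in rad, forces in N, time in s.
With the tool pointing down it reaches from about 0.35 to 0.775 m from the base axis. Payload 5.5 kg.
Tool frame: the origin (TCP) lies at the very end of the fingers, on their centre line; the grasp point (between the pads) lies 19 mm behind it; z points along the fingers, y is the line along which they close (so a half turn about z gives the same grasp; the last joint's range is limited). The gripper opens to 85 mm and grips with 20 to 120 N. Pads are 22 mm wide; open, the fingers measure 114 mm over their backs; the gripper's body (76 mm by 85 mm) begins 54 mm behind the grasp point. The pads swing forward as they close: fully open they stand 13 mm farther back than shut.
Start: joints at [-1.395, 0.313, 0.046, 1.304, 0, 1.431], TCP at [0.179, -0.547, 0.231] pointing down, gripper open.
Joint ranges: [-2.76, 2.76], [-0.86, 1.69], [-1.03, 1.26], [-2.2, 2.34], [-1.47, 1.5], [-3.14, 3.14]. Speed limits (rad/s): [2.57, 2.57, 3.14, 3.14, 3.14, 3.14].

## Interface

Orientations are given as a unit quaternion [w, x, y, z].
In Python, from workcell import env, read_camera, get_calibration gives the robot as it stands.
- The arm moves only by the tool jog_arm, never from a script. Its argument "motion" is one flat list of numbers, 7 for each row, row after row: the shift along the tool's x, y, z as a fraction of full scale, then the turn, a rotation vector about the tool's x, y, z as a fraction of full scale, then the opening, from 0 (shut) to 1 (fully open). In form: [x, y, z, wx, wy, wz, grip, x, y, z, wx, wy, wz, grip, ...]. A call has 1 to 12 rows; each row is the pose to reach, as a shift and turn from the pose commanded when the call began, along the tool's axes at that moment; what a row does not reach only later rows make up. Full scale, the value 1, is 0.2 m for a shift and 90 degrees for a turn. A row lasts 1/8 s, in which the tool goes at most 62.5 mm and 10.7 degrees, less where a joint would pass 70% of its speed; a pose out of reach is approached as far as the arm can. A call with a number of a shift or a turn outside -1 to 1 is refused whole. A call with a gripper value outside its range is refused whole. The fingers move at their own pace and stop on an object; "newtons" is the grip in N (left out, the last holds). Time passes only in rows, so rows that repeat a pose let the fingers close. It gives the time, the measured TCP pose, the force, the opening and the grip force at its end, in the units of the state.
- env.get_state(): the state, without advancing time (a new reading comes with each control period).
- read_camera(name): name is "scene" or "top"; returns the picture (480x640x3 uint8, red, green, blue); there is no depth.
- get_calibration(name): a dict with "fx", "fy", "cx", "cy" (pixels), "world_from_camera" (4x4, takes a point from camera to world coordinates). Camera axes: x right, y down, z forward; pixel columns grow to the right and rows downward; lengths in m; the calibration is good to about 2 mm. A picture is of the moment at which its call begins. get_calibration takes no time and is no camera call.
- env.hand_in(): hands the job in; it is judged then, once.
The state is a dict: "clock": time; "joint_pos": joint angles; "qvel": joint speeds; "tau": joint torques, N m; "tcp_pos": TCP position; "orientation": TCP orientation; "wrist_force": force on the tool from outside, world axes, zero at the start; "ft_torque": the same for the moment, N m; "finger_gap": finger opening in m; "grip_force": force on a finger pad.
Only numpy, scipy, OpenCV 4.12 (cv2) and the standard library are available. Lean on these libraries where they do the work, as an engineer would, in place of code of your own. Each camera call takes 0.05 s, during which the arm holds its last target. There are 200 camera calls.

## Task

Two of the three clamped glass bottles are already capped tight and go to the store as they are; one still has its cap loose, standing high on the thread. Screw that loose cap down until it bottoms out, then back it off a quarter turn so that the bottle can vent in the steam steriliser, and keep the cap gripped between the fingers, still, so that it can be taped: the program finishes while holding it. Leave the tight caps as they are and do not push the timer, marker or counter about.

Things in the scene. Friction and masses are not known exactly. Their poses are not given: they have to be found in the camera images.
- bottle_a: empty clear-glass bottle, body 58 mm diameter, clamped upright and immovable in a holder (dark steel foot plate 92x92 mm, aluminium collar 68 mm diameter). Origin: centre of the foot plate's underside, on the worktop; z up, along the bottle's axis. The shoulder begins 69 mm up, and a grey plastic pouring ring 43 mm in diameter ends 91 mm up, just under the seated cap. Three alike: bottle_a, bottle_b, bottle_c.
- cap_a: grey ribbed round screw cap of bottle_a, 44 mm diameter (a 45 mm bead at its lower rim), 26 mm high. Origin: centre of its underside; z up, along the bottle's axis; x points along the one raised rib on its top (17 mm long, 4 wide, 2 high, from the middle to the rim), so it turns with the cap. Screwed right down, its underside is 92 mm above the worktop. It never comes off the thread; it turns only on the bottle's upright axis.
- cap_mid_a (a point): middle of cap_a: on its axis, 13 mm above its underside, at the height to grip; rises and sinks with the cap
- thread_a (a joint): turn of cap_a on its thread, rad: 0 = bottomed out (a hard stop), growing as it is unscrewed (anticlockwise seen from above); a tight cap reads 0, a loose one starts 4.0 to 4.8. The cap rises 14 mm a full turn (2.2 mm per rad), so a loose cap stands about 9 to 11 mm higher than a tight one and shows bare glass neck between it and the grey ring. Friction of about 0.08 N m; it stays where it is left.
- bottle_b: empty clear-glass bottle, body 58 mm diameter, clamped upright and immovable in a holder (dark steel foot plate 92x92 mm, aluminium collar 68 mm diameter). Origin: centre of the foot plate's underside, on the worktop; z up, along the bottle's axis. The shoulder begins 69 mm up, and a grey plastic pouring ring 43 mm in diameter ends 91 mm up, just under the seated cap. Three alike: bottle_a, bottle_b, bottle_c.
- cap_b: grey ribbed round screw cap of bottle_b, 44 mm diameter (a 45 mm bead at its lower rim), 26 mm high. Origin: centre of its underside; z up, along the bottle's axis; x points along the one raised rib on its top (17 mm long, 4 wide, 2 high, from the middle to the rim), so it turns with the cap. Screwed right down, its underside is 92 mm above the worktop. It never comes off the thread; it turns only on the bottle's upright axis.
- cap_mid_b (a point): middle of cap_b: on its axis, 13 mm above its underside, at the height to grip; rises and sinks with the cap
- thread_b (a joint): turn of cap_b on its thread, rad: 0 = bottomed out (a hard stop), growing as it is unscrewed (anticlockwise seen from above); a tight cap reads 0, a loose one starts 4.0 to 4.8. The cap rises 14 mm a full turn (2.2 mm per rad), so a loose cap stands about 9 to 11 mm higher than a tight one and shows bare glass neck between it and the grey ring. Friction of about 0.08 N m; it stays where it is left.
- bottle_c: empty clear-glass bottle, body 58 mm diameter, clamped upright and immovable in a holder (dark steel foot plate 92x92 mm, aluminium collar 68 mm diameter). Origin: centre of the foot plate's underside, on the worktop; z up, along the bottle's axis. The shoulder begins 69 mm up, and a grey plastic pouring ring 43 mm in diameter ends 91 mm up, just under the seated cap. Three alike: bottle_a, bottle_b, bottle_c.
- cap_c: grey ribbed round screw cap of bottle_c, 44 mm diameter (a 45 mm bead at its lower rim), 26 mm high. Origin: centre of its underside; z up, along the bottle's axis; x points along the one raised rib on its top (17 mm long, 4 wide, 2 high, from the middle to the rim), so it turns with the cap. Screwed right down, its underside is 92 mm above the worktop. It never comes off the thread; it turns only on the bottle's upright axis.
- cap_mid_c (a point): middle of cap_c: on its axis, 13 mm above its underside, at the height to grip; rises and sinks with the cap
- thread_c (a joint): turn of cap_c on its thread, rad: 0 = bottomed out (a hard stop), growing as it is unscrewed (anticlockwise seen from above); a tight cap reads 0, a loose one starts 4.0 to 4.8. The cap rises 14 mm a full turn (2.2 mm per rad), so a loose cap stands about 9 to 11 mm higher than a tight one and shows bare glass neck between it and the grey ring. Friction of about 0.08 N m; it stays where it is left.
- timer: bystander: white bench timer, 62x66x18 mm, lying near the front edge; origin: centre of its underside
- marker: bystander: black marker pen, 18x138x20 mm, lying near the front edge; origin: centre of its underside
- counter: bystander: round hand tally counter, 51x56x23 mm, lying at the right; origin: centre of its underside

How it is judged:
By the outcome, as a careful person would: the job done as asked, in the order asked, and still so for the second after the job is handed in, while the arm keeps its last pose, push and grip.
It also fails if it takes over 64 s, if anything falls off the work surface, if the arm or the gripper's body presses on something with over 40 N, if the wrist force passes 120 N, or if a joint passes its speed limit or range.

## Working session

There is one attempt and no reset: what is moved stays moved. The work goes in short steps, Python scripts to look and compute and a tool call to move; the robot and the scene stay as the last step left them, time stands still between calls to the robot, and variables do not carry over. Pictures are saved under pics/ and viewed, at most 10 in all, crops included, and the job is handed in when it is done.

Besides the shell and the picture viewer there is one more tool, called after "Request:" as name(argument=value, ...) on one line, values as JSON. jog_arm: Moves the arm, as the interface text tells. Shift numbers are shares of 0.2 m and turn numbers shares of 90 degrees, none past 1 either way. Its arguments: {"type":"object","properties":{"motion":{"type":"array","items":{"type":"number"}},"newtons":{"type":"number"}},"required":["motion"]}

```bash
mkdir -p pics
python3 - <<'E'
from workcell import env, read_camera, get_calibration
import cv2, numpy as np
for n in("scene","top"):
    im=read_camera(n); cv2.imwrite(f"pics/{n}0.png",im[:,:,::-1]); c=get_calibration(n); print(n,c["fx"],c["fy"],c["cx"],c["cy"]);print(np.round(c["world_from_camera"],4))
s=env.get_state();print(s)
E
```

```text
scene 443.8703773101563 443.8703773101563 321.1584224143524 236.52117132263504
[[-0.6288 -0.4726  0.6174 -0.1508]
 [-0.7775  0.3719 -0.5071  0.4454]
 [ 0.01   -0.7989 -0.6013  0.6901]
 [ 0.      0.      0.      1.    ]]
top 471.4871445263819 471.4871445263819 312.0449457907186 244.61445007138533
[[-0.0036 -0.9914  0.1307  0.3558]
 [-0.9995  0.0077  0.0309 -0.11  ]
 [-0.0316 -0.1305 -0.9909  1.0283]
 [ 0.      0.      0.      1.    ]]
{'clock': 0.1, 'joint_pos': array([-1.39458989e+00,  3.13933352e-01,  4.51333924e-02,  1.30362976e+00,
       -2.79111341e-06,  1.43120045e+00]), 'qvel': array([-1.51359223e-05, -1.15875136e-03,  3.79903168e-03, -4.63346560e-04,
        5.33353158e-04,  9.73517130e-04]), 'tau': array([ 2.90095006e-03, -4.81727457e+01,  2.99244064e+01,  1.27516792e-02,
       -8.64258323e-05, -3.81125403e-06]), 'tcp_pos': array([ 0.17849601, -0.54612179,  0.23051016]), 'orientation': array([-8.16535519e-04,  9.87559163e-01,  1.57245772e-01, -1.63443733e-05]), 'wrist_force': array([-0.29419408, -0.32824518, -0.96233265]), 'ft_torque': array([ 0.00506161, -0.00966718,  0.00161817]), 'grip_force': 0.0, 'finger_gap': 0.085594966104939}
```

View pics/scene0.png

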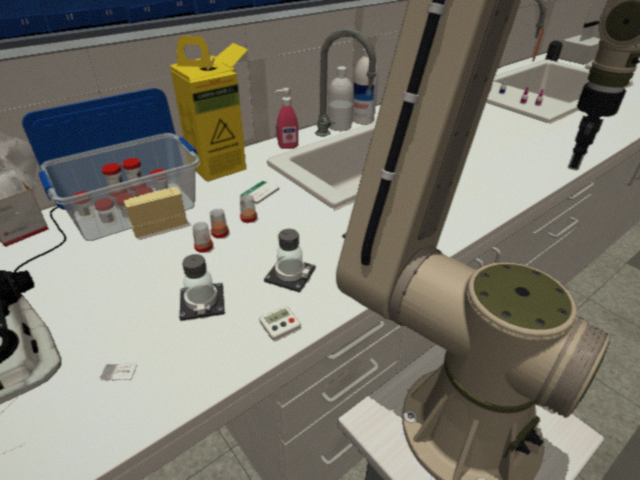

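View pics/top0.png

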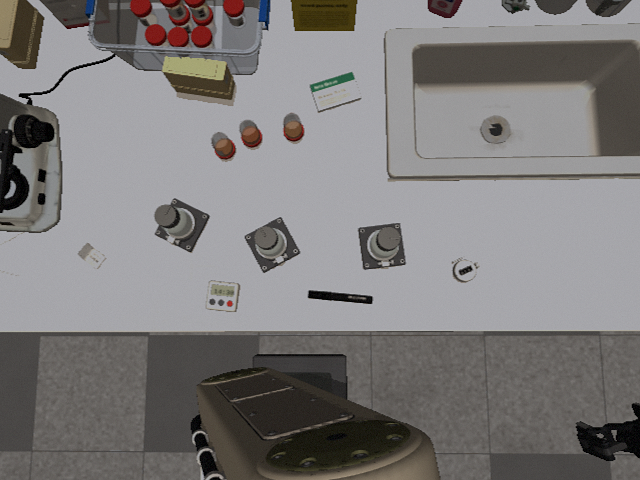

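The scene picture shows two bottles, with caps at about (195,267) and (289,238), and the third hidden behind the arm. The top picture shows all three, with caps at about (168,216), (267,238) and (388,238). The timer is at (222,296), the marker at (340,296) and the counter at (465,270). I'll enlarge both pictures to find the loose cap.

Run:
```python
import cv2,numpy as np
a=cv2.imread("pics/top0.png");b=cv2.imread("pics/scene0.png")
t=cv2.resize(a[190:280,145:415],(795,265),interpolation=cv2.INTER_CUBIC)
u=cv2.resize(b[220:325,170:330],(480,315),interpolation=cv2.INTER_CUBIC)
o=np.zeros((590,800,3),np.uint8);o[:265,:795]=t;o[270:585,:480]=u
cv2.imwrite("pics/crop0.png",o)
```

```text
(no output)
```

View pics/crop0.png

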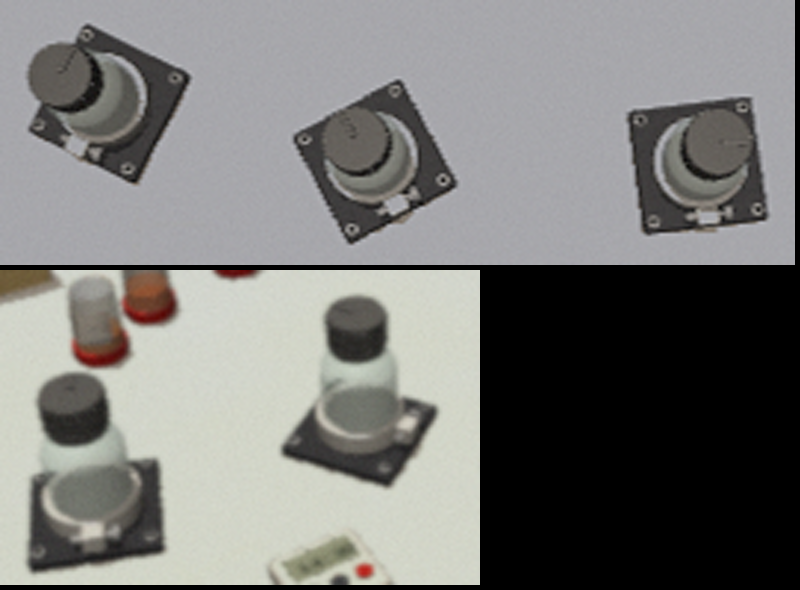

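The crop shows a tight-looking collar on each bottle, but I can't judge the heights by eye. The cap tops are at crop (59,75), (357,141) and (717,144). I'll measure them from the parallax between plate and cap, plus triangulation for the two bottles seen in both views.

```bash
cat > h.py <<'E'
import numpy as np,cv2
from workcell import env, read_camera, get_calibration
def ray(n,p):
    c=get_calibration(n);W=c["world_from_camera"]
    d=W[:3,:3]@[(p[0]-c["cx"])/c["fx"],(p[1]-c["cy"])/c["fy"],1];return W[:3,3],d/np.linalg.norm(d)
def plane(n,p,z):
    o,d=ray(n,p);return o+d*(z-o[2])/d[2]
def tri(r1,r2):
    (a,u),(b,v)=r1,r2
    s,t=np.linalg.lstsq(np.c_[u,-v],b-a,rcond=None)[0];p,q=a+s*u,b+t*v;return (p+q)/2,np.linalg.norm(p-q)
E
python3 - <<'E'
from h import *
t=cv2.imread("pics/top0.png");s=cv2.imread("pics/scene0.png")
def capface(im,p,n,r=20):
    k=4;x,y=int(p[0])-r,int(p[1])-r;big=cv2.resize(im[y:y+2*r,x:x+2*r],None,fx=k,fy=k,interpolation=cv2.INTER_CUBIC)
    big=cv2.medianBlur(big,5);c=np.array([r*k,r*k]);ref=np.median(big[c[1]-8:c[1]+8,c[0]-8:c[0]+8].reshape(-1,3),0)
    m=(np.abs(big.astype(int)-ref).max(2)<20).astype(np.uint8)
    m=cv2.morphologyEx(cv2.morphologyEx(m,cv2.MORPH_CLOSE,np.ones((7,7))),cv2.MORPH_OPEN,np.ones((13,13)))
    _,l,st,ce=cv2.connectedComponentsWithStats(m);i=l[c[1],c[0]]
    cn=max(cv2.findContours((l==i).astype(np.uint8),0,1)[0],key=cv2.contourArea)
    e=cv2.fitEllipse(cv2.convexHull(cn));return (np.array(e[0])+.5)/k+[x,y]-.5,np.array(e[1])/k,ref
top=[capface(t,p,"top") for p in((165,215.5),(266.3,238),(388.5,239))]
sc=[capface(s,p,"scene") for p in((194,259),(289,235))]
for q in top+sc: print(np.round(q[0],1),np.round(q[1],1),q[2])
for i in range(2):
    for j in range(2): 
        p,e=tri(ray("top",top[i][0]),ray("scene",sc[j][0])); print("tri",i,j,np.round(p,4),round(e,4))
pl=[np.array(c)/2.944+[145,190] for c in(
 [(88,25),(190,75),(137,183),(30,128)],[(400,80),(457,184),(349,243),(294,136)],[(629,110),(752,98),(768,213),(643,235)])]
for i,c in enumerate(pl):
    b=np.mean([plane("top",q,.008) for q in c],0); o,d=ray("top",top[i][0])
    k=((b-o)[:2]@d[:2])/(d[:2]@d[:2]); print(i,"plate",np.round(b,4),"cap z",np.round((o+k*d),4), [round(np.linalg.norm(plane("top",c[j],.008)-plane("top",c[j-1],.008)),4) for j in range(4)])
    for z in(.118,.128): print("  size@",z,top[i][1].mean()*(np.linalg.norm(plane("top",top[i][0],z)-ray("top",(0,0))[0])/471.5))
E
```

```text
[164.9 214.7] [20.1 22.7] [86. 90. 94.]
[265.  236.4] [21.6 25.4] [ 92.  97. 102.]
[389.9 235.4] [24.6 28.9] [ 90.  95. 100.]
[193.  261.3] [12.5 21.7] [80. 84. 87.]
[288.2 234.6] [10.8 19.6] [84. 88. 92.]
tri 0 0 [0.539  0.2122 0.1113] 0.0012
tri 0 1 [0.4562 0.1182 0.2219] 0.1543
tri 1 0 [0.5503 0.1077 0.0465] 0.1951
tri 1 1 [0.4931 0.0107 0.1122] 0.0019
0 plate [0.5369 0.2082 0.008 ] cap z [0.5369 0.2083 0.1239] [np.float64(0.0889), np.float64(0.0882), np.float64(0.0899), np.float64(0.0926)]
  size@ 0.118 0.04456486422220453
  size@ 0.128 0.04407530195646717
1 plate [0.4913 0.0088 0.008 ] cap z [0.4911 0.0091 0.1298] [np.float64(0.0895), np.float64(0.0896), np.float64(0.0908), np.float64(0.0906)]
  size@ 0.118 0.04622889428061969
  size@ 0.128 0.04572105200124669
2 plate [ 0.4871 -0.2304  0.008 ] cap z [ 0.4883 -0.229   0.1477] [np.float64(0.0935), np.float64(0.0915), np.float64(0.0862), np.float64(0.093)]
  size@ 0.118 0.052688510639489476
  size@ 0.128 0.05210970697662219
```

Request:
jog_arm(motion=[0.1,-0.05,-0.02,0,0,-0.11,1,0.2,-0.1,-0.05,0,0,-0.22,1,0.3,-0.15,-0.05,0,0,-0.33,1,0.4,-0.2,-0.05,0,0,-0.44,1,0.5,-0.25,-0.05,0,0,-0.55,1,0.6,-0.3,-0.05,0,0,-0.66,1,0.7,-0.36,-0.05,0,0,-0.77,1,0.8,-0.41,-0.05,0,0,-0.88,1,0.98,-0.51,-0.05,0,0,-1,1,0.98,-0.51,-0.05,0,0,-1,1], newtons=40)

```text
clock: 1.35
tcp_pos: [0.3342, -0.3868, 0.241]
orientation: [-0.0, 0.586, 0.811, 0.0]
wrist_force: [-0.1, -0.1, -0.5]
finger_gap: 0.0851
grip_force: 0.0
```

```bash
cat >> h.py <<'E'
from scipy.spatial.transform import Rotation as R
def rot(s): w,x,y,z=s["orientation"]; return R.from_quat([x,y,z,w])
def yaw(s): x=rot(s).apply([1,0,0]); return np.degrees(np.arctan2(x[1],x[0]))
def st(target=None):
    s=env.get_state(); print("t",round(s["clock"],2),"tcp",np.round(s["tcp_pos"],4),"yaw",round(yaw(s),2),"q",np.round(s["joint_pos"],3),"F",np.round(s["wrist_force"],1),"M",np.round(s["ft_torque"],3),"gap",round(s["finger_gap"],4),"grip",round(s["grip_force"],1),"z",np.round(rot(s).apply([0,0,1]),3))
    if target is not None: print("shift",np.round(rot(s).inv().apply(np.array(target)-s["tcp_pos"])/.2,3))
E
python3 - <<'E'
from h import *
st([.487,-.230,.24])
t=read_camera("top");s=read_camera("scene");cv2.imwrite("pics/top1.png",t[:,:,::-1]);cv2.imwrite("pics/scene1.png",s[:,:,::-1])
E
```

```text
t 1.35 tcp [ 0.3342 -0.3868  0.241 ] yaw 108.31 q [-1.015  0.187 -0.095  1.289  0.     0.236] F [-0.1 -0.1 -0.5] M [-0.056  0.031  0.001] gap 0.0851 grip 0.0 z [-0.     0.001 -1.   ]
shift [0.504 0.971 0.006]
```

View pics/scene1.png

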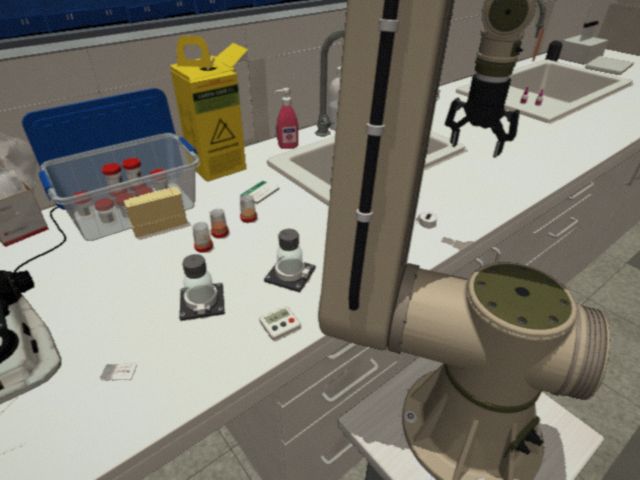

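The third bottle is still hidden behind the upper arm, at about (380,200). I'll carry on towards it and keep winding the wrist back.

Request:
jog_arm(motion=[0.06,0.12,0,0,0,-0.11,1,0.12,0.24,0,0,0,-0.22,1,0.18,0.36,0,0,0,-0.33,1,0.25,0.48,0,0,0,-0.44,1,0.31,0.6,0,0,0,-0.55,1,0.37,0.72,0,0,0,-0.66,1,0.43,0.84,0,0,0,-0.77,1,0.5,0.97,0,0,0,-0.88,1,0.5,0.97,0,0,0,-1,1,0.5,0.97,0,0,0,-1,1])

```text
clock: 2.7
tcp_pos: [0.4864, -0.2342, 0.241]
orientation: [-0.0, -0.155, 0.988, -0.0]
wrist_force: [0.9, -0.4, -0.1]
finger_gap: 0.0853
grip_force: 0.0
```

Request:
jog_arm(motion=[0,0,0,0,0,-0.11,1,0,0,0,0,0,-0.22,1,0,0,0,0,0,-0.33,1,0,0,0,0,0,-0.44,1,0,0,0,0,0,-0.55,1,0,0,0,0,0,-0.66,1,0,0,0,0,0,-0.77,1,0,0,0,0,0,-0.88,1,0,0,0,0,0,-1,1,0,0,0,0,0,-1,1])

```text
clock: 3.95
tcp_pos: [0.4861, -0.2344, 0.2412]
orientation: [0.0, 0.807, -0.59, -0.0]
wrist_force: [-1.2, 0.2, -0.3]
finger_gap: 0.0852
grip_force: 0.0
```

Run:
```python
from h import *
st([.487,-.230,.24])
t=read_camera("top");s=read_camera("scene");cv2.imwrite("pics/top2.png",t[:,:,::-1]);cv2.imwrite("pics/scene2.png",s[:,:,::-1])
```

```text
t 3.95 tcp [ 0.4861 -0.2344  0.2412] yaw -72.3 q [-0.598  0.242 -0.026  1.303 -0.    -2.478] F [-1.2  0.2 -0.3] M [-0.067  0.05  -0.02 ] gap 0.0852 grip 0.0 z [-0. -0. -1.]
shift [-0.019 -0.011  0.006]
```

View pics/scene2.png

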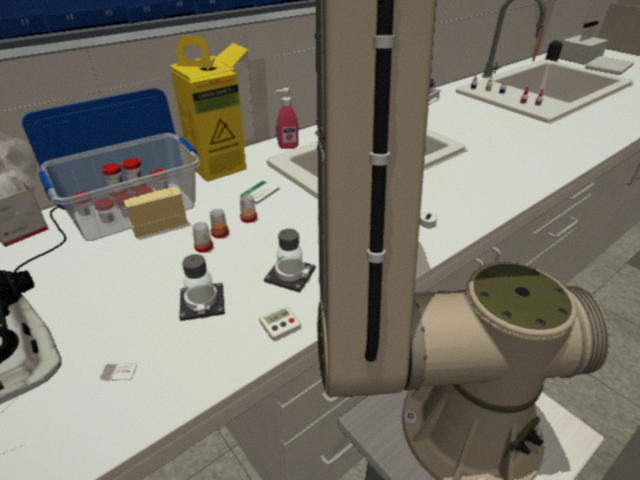

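The arm still hides the third bottle. I'll compare the heights of the two visible caps more precisely: if both are tight, the third is the loose one.

Run:
```python
from h import *
T=[(165.0,215.5),(266.3,237.9),(388.5,238.9)];S=[(194,260.3),(289,234.7)]
for i in range(2):print(i,tri(ray("top",T[i]),ray("scene",S[i])))
c=get_calibration("scene");W=np.linalg.inv(c["world_from_camera"])
for X in([.487,-.23,.12],[.487,-.23,.0]):
    p=W@[*X,1];print("pix",p[0]/p[2]*c["fx"]+c["cx"],p[1]/p[2]*c["fy"]+c["cy"])
print([np.round(plane("top",T[2],z),4) for z in(.118,.128)])
# vertical profile along cap axis in scene for both visible bottles, and bottom of the cap
s=cv2.imread("pics/scene2.png").astype(int).sum(2)//3
for x,y in S: print([int(s[r,int(x)-2:int(x)+4].mean()) for r in range(int(y)-12,int(y)+45)])
a=cv2.imread("pics/scene2.png")
o=np.hstack([cv2.resize(a[y-18:y+52,x-28:x+28],(392,490),interpolation=cv2.INTER_CUBIC) for x,y in((194,260),(289,235))]);cv2.imwrite("pics/crop2.png",o)
```

```text
0 (array([0.53662241, 0.21068234, 0.11469971]), np.float64(0.0013876867159047632))
1 (array([0.49078093, 0.00884178, 0.11218003]), np.float64(0.0002692159849798544))
pix 369.8432620949649 196.52963856417972
pix 366.32856667415524 235.99703795346298
[array([ 0.4859, -0.2301,  0.118 ]), array([ 0.4845, -0.2288,  0.128 ])]
[122, 133, 156, 185, 201, 190, 133, 90, 86, 84, 84, 80, 85, 87, 88, 88, 87, 89, 82, 66, 48, 44, 42, 42, 36, 37, 41, 44, 46, 51, 104, 178, 196, 195, 193, 189, 185, 175, 159, 141, 126, 114, 112, 111, 112, 111, 111, 111, 113, 111, 112, 112, 111, 115, 131, 156, 163]
[207, 206, 206, 207, 205, 199, 165, 112, 90, 88, 87, 86, 87, 88, 88, 90, 88, 81, 63, 55, 45, 41, 41, 40, 41, 42, 41, 48, 89, 159, 191, 198, 194, 191, 184, 177, 157, 135, 121, 112, 111, 110, 112, 111, 110, 111, 112, 111, 112, 112, 112, 114, 135, 161, 128, 106, 103]
```

View pics/crop2.png

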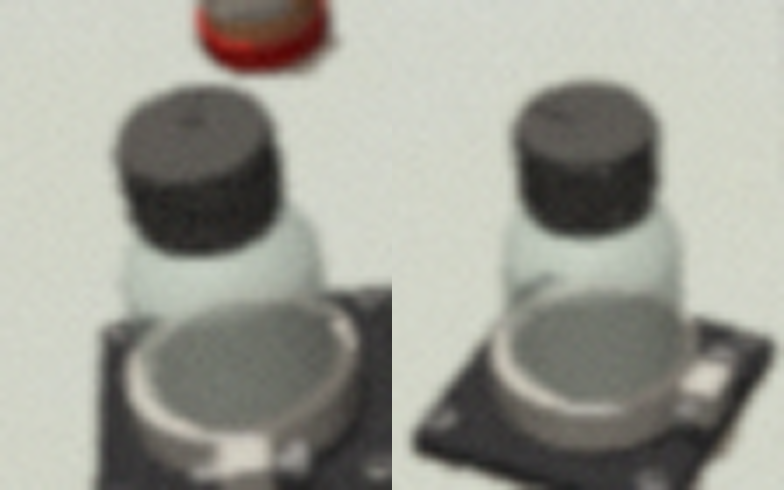

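Both visible caps sit straight on the shoulder at the same height, with tops at 0.112–0.115 m and no bare neck between cap and ring. They are tight, so the third bottle, at about (0.486, -0.230), must be the loose one. I'll descend onto it. Gripping it and turning clockwise is a safe check, since that can't change a tight cap.

Request:
jog_arm(motion=[-0.024,-0.007,0,0,0,0,1,-0.024,-0.007,0.15,0,0,0,1,-0.024,-0.007,0.3,0,0,0,1,-0.024,-0.007,0.45,0,0,0,1,-0.024,-0.007,0.6,0,0,0,1,-0.024,-0.007,0.73,0,0,0,1,-0.024,-0.007,0.73,0,0,0,1,-0.024,-0.007,0.73,0,0,0,1], newtons=20)

```text
clock: 5.05
tcp_pos: [0.4869, -0.2287, 0.0963]
orientation: [-0.0, 0.809, -0.587, 0.001]
wrist_force: [0.3, 0.5, 0.7]
finger_gap: 0.0858
grip_force: 0.0
```

Request:
jog_arm(motion=[0,0,0,0,0,0,0.6,0,0,0,0,0,0,0.4,0,0,0,0,0,0,0.3,0,0,0,0,0,0,0.3,0,0,0,0,0,0,0.3,0,0,0,0,0,0,0.3,0,0,0,0,0,0,0.3,0,0,0,0,0,0,0.3], newtons=20)

```text
clock: 6.05
tcp_pos: [0.4853, -0.2295, 0.0966]
orientation: [0.002, 0.809, -0.588, 0.0]
wrist_force: [-7.1, -2.1, 8.0]
finger_gap: 0.0433
grip_force: 19.6
```

Run:
```python
from h import *
st()
s=env.get_state();print("F tool",rot(s).inv().apply(s["wrist_force"]))
```

```text
t 6.05 tcp [ 0.4853 -0.2295  0.0966] yaw -71.97 q [-0.59   0.32  -0.288  0.963 -0.003 -2.475] F [-7.1 -2.1  8. ] M [-0.308  1.327  0.041] gap 0.0433 grip 19.6 z [-0.002 -0.003 -1.   ]
F tool [-0.16697642  7.40527757 -7.94882733]
```

Request:
jog_arm(motion=[0,0.009,0,0,0,0,0.3,0,0.009,0,0,0,0,0.3,0,0.009,0.002,0,0,0.11,0.3,0,0.009,0.004,0,0,0.22,0.3,0,0.009,0.006,0,0,0.33,0.3,0,0.009,0.006,0,0,0.33,0.3], newtons=40)

```text
clock: 6.8
tcp_pos: [0.4842, -0.2295, 0.0956]
orientation: [-0.001, -0.631, 0.776, -0.001]
wrist_force: [-5.1, 0.5, 9.3]
finger_gap: 0.043
grip_force: 40.1
```

Run:
```python
from h import *
st()
s=env.get_state();print("F tool",rot(s).inv().apply(s["wrist_force"]))
```

```text
t 6.8 tcp [ 0.4842 -0.2295  0.0956] yaw -101.73 q [-0.592  0.318 -0.293  0.959 -0.002 -1.958] F [-5.1  0.5  9.3] M [ 0.062  0.989 -0.081] gap 0.043 grip 40.1 z [-0.    -0.002 -1.   ]
F tool [ 0.535529    5.07615611 -9.33021332]
```

Torque is about 0.08 N m while turning, which is the thread friction, so this is the loose cap. I'll keep screwing it down.

Request:
jog_arm(motion=[0,0.005,0,0,0,0.11,0.3,0,0.005,0.001,0,0,0.22,0.3,0,0.005,0.003,0,0,0.33,0.3,0,0.005,0.005,0,0,0.44,0.3,0,0.005,0.007,0,0,0.55,0.3,0,0.005,0.009,0,0,0.66,0.3,0,0.005,0.011,0,0,0.77,0.3,0,0.005,0.013,0,0,0.88,0.3,0,0.005,0.014,0,0,1,0.3,0,0.005,0.014,0,0,1,0.3])

```text
clock: 8.05
tcp_pos: [0.4825, -0.227, 0.0921]
orientation: [-0.001, 0.102, 0.995, 0.001]
wrist_force: [-5.7, 5.2, 7.5]
finger_gap: 0.0429
grip_force: 40.6
```

Run:
```python
from h import *
st()
s=env.get_state();print("F tool",rot(s).inv().apply(s["wrist_force"]))
```

```text
t 8.05 tcp [ 0.4825 -0.227   0.0921] yaw 168.33 q [-0.591  0.319 -0.301  0.954  0.002 -0.388] F [-5.7  5.2  7.5] M [ 1.245  0.831 -0.067] gap 0.0429 grip 40.6 z [-0.002  0.003 -1.   ]
F tool [ 6.64143923  4.00065742 -7.50143753]
```

Request:
jog_arm(motion=[0.006,0.004,0,0,0,0.11,0.3,0.006,0.004,0.002,0,0,0.22,0.3,0.006,0.004,0.004,0,0,0.33,0.3,0.006,0.004,0.006,0,0,0.44,0.3,0.006,0.004,0.008,0,0,0.55,0.3,0.006,0.004,0.01,0,0,0.66,0.3,0.006,0.004,0.012,0,0,0.77,0.3,0.006,0.004,0.014,0,0,0.88,0.3,0.006,0.004,0.016,0,0,1,0.3,0.006,0.004,0.016,0,0,1,0.3])

```text
clock: 9.3
tcp_pos: [0.4849, -0.2254, 0.0889]
orientation: [-0.0, 0.775, 0.632, 0.003]
wrist_force: [6.8, 9.6, 1.7]
finger_gap: 0.0429
grip_force: 40.5
```

Run:
```python
from h import *
st()
s=env.get_state();print("F tool",rot(s).inv().apply(s["wrist_force"]))
```

```text
t 9.3 tcp [ 0.4849 -0.2254  0.0889] yaw 78.43 q [-0.589  0.321 -0.307  0.941  0.007  1.184] F [6.8 9.6 1.7] M [ 1.762 -1.294 -0.052] gap 0.0429 grip 40.5 z [ 0.005  0.005 -1.   ]
F tool [10.8095346   4.68682301 -1.61210108]
```

Request:
jog_arm(motion=[0.006,0.003,0,0,0,0,0.3,0.012,0.006,0.001,0,0,0.05,0.3,0.012,0.007,0.002,0,0,0.1,0.3,0.012,0.008,0.003,0,0,0.15,0.3,0.012,0.009,0.004,0,0,0.2,0.3,0.012,0.009,0.004,0,0,0.2,0.3])

```text
clock: 10.05
tcp_pos: [0.4856, -0.2256, 0.0881]
orientation: [0.0, 0.864, 0.503, 0.001]
wrist_force: [1.4, 3.3, 2.9]
finger_gap: 0.043
grip_force: 40.7
```

Run:
```python
from h import *
st()
s=env.get_state();print("F tool",rot(s).inv().apply(s["wrist_force"]))
```

```text
t 10.05 tcp [ 0.4856 -0.2256  0.0881] yaw 60.45 q [-5.850e-01  3.240e-01 -3.050e-01  9.400e-01  1.000e-03  1.501e+00] F [1.4 3.3 2.9] M [ 0.586 -0.24  -0.097] gap 0.043 grip 40.7 z [ 0.002  0.    -1.   ]
F tool [ 3.54788755 -0.44325299 -2.84890293]
```

Request:
jog_arm(motion=[0.003,0.001,0.001,0,0,0.04,0.3,0.003,0.002,0.002,0,0,0.08,0.3,0.003,0.002,0.002,0,0,0.12,0.3,0.003,0.003,0.003,0,0,0.16,0.3,0.003,0.003,0.003,0,0,0.16,0.3])

```text
clock: 10.68
tcp_pos: [0.4861, -0.2259, 0.0875]
orientation: [0.001, 0.92, 0.391, 0.0]
wrist_force: [0.3, 1.6, 4.9]
finger_gap: 0.0431
grip_force: 40.9
```

Run:
```python
from h import *
st()
s=env.get_state();print("F tool",rot(s).inv().apply(s["wrist_force"]))
```

```text
t 10.68 tcp [ 0.4861 -0.2259  0.0875] yaw 46.09 q [-0.585  0.326 -0.304  0.94  -0.     1.753] F [0.3 1.6 4.9] M [ 0.28   0.123 -0.094] gap 0.0431 grip 40.9 z [ 0.001 -0.001 -1.   ]
F tool [ 1.35392945 -0.94347164 -4.88095272]
```

Request:
jog_arm(motion=[0.001,0.001,0.0005,0,0,0.04,0.3,0.001,0.002,0.001,0,0,0.08,0.3,0.001,0.002,0.001,0,0,0.12,0.3,0.001,0.002,0.001,0,0,0.16,0.3,0.001,0.002,0.001,0,0,0.16,0.3])

```text
clock: 11.3
tcp_pos: [0.4864, -0.2262, 0.0869]
orientation: [0.001, 0.962, 0.273, 0.0]
wrist_force: [0.5, -0.4, 4.3]
finger_gap: 0.0427
grip_force: 40.8
```

Run:
```python
from h import *
st()
s=env.get_state();print("F tool",rot(s).inv().apply(s["wrist_force"]))
```

```text
t 11.3 tcp [ 0.4864 -0.2262  0.0869] yaw 31.71 q [-5.850e-01  3.270e-01 -3.040e-01  9.390e-01 -1.000e-03  2.004e+00] F [ 0.5 -0.4  4.3] M [-0.055  0.106 -0.094] gap 0.0427 grip 40.8 z [ 0.001 -0.001 -1.   ]
F tool [ 0.2565866   0.57676304 -4.31338837]
```

Request:
jog_arm(motion=[0,0.001,0.0005,0,0,0.04,0.3,0,0.001,0.001,0,0,0.08,0.3,0,0.002,0.0015,0,0,0.12,0.3,0,0.002,0.002,0,0,0.16,0.3,0,0.002,0.002,0,0,0.16,0.3])

```text
clock: 11.92
tcp_pos: [0.4873, -0.2265, 0.0866]
orientation: [0.001, 0.988, 0.151, 0.001]
wrist_force: [2.1, -0.4, 5.1]
finger_gap: 0.0425
grip_force: 41.0
```

Run:
```python
from h import *
st()
s=env.get_state();print("F tool",rot(s).inv().apply(s["wrist_force"]))
```

```text
t 11.93 tcp [ 0.4873 -0.2265  0.0866] yaw 17.41 q [-0.585  0.328 -0.303  0.938 -0.     2.253] F [ 2.1 -0.4  5.1] M [-0.062 -0.246  0.779] gap 0.0425 grip 41.0 z [ 0.002 -0.001 -1.   ]
F tool [ 1.89338322  0.99011024 -5.06002698]
```

Torque has jumped to 0.78 N m, so the cap has bottomed out. I'll ease back in small steps to separate grip wind-up from real turn.

Request:
jog_arm(motion=[0,0,0,0,0,-0.01,0.3,0,0,0,0,0,-0.01,0.3])

```text
clock: 12.18
tcp_pos: [0.4872, -0.2265, 0.0866]
orientation: [0.001, 0.987, 0.158, 0.001]
wrist_force: [2.2, -0.2, 5.9]
finger_gap: 0.0424
grip_force: 41.1
```

Run:
```python
from h import *
st()
```

```text
t 12.18 tcp [ 0.4872 -0.2265  0.0866] yaw 18.15 q [-0.585  0.328 -0.303  0.938  0.     2.24 ] F [ 2.2 -0.2  5.9] M [-0.008 -0.573  0.319] gap 0.0424 grip 41.1 z [ 0.002 -0.001 -1.   ]
```

Request:
jog_arm(motion=[0,0,0,0,0,-0.01,0.3,0,0,0,0,0,-0.01,0.3])

```text
clock: 12.42
tcp_pos: [0.4872, -0.2265, 0.0866]
orientation: [0.0, 0.986, 0.165, 0.001]
wrist_force: [2.5, -0.9, 5.6]
finger_gap: 0.0428
grip_force: 41.1
```

Run:
```python
from h import *
st()
```

```text
t 12.43 tcp [ 0.4872 -0.2265  0.0866] yaw 18.99 q [-5.850e-01  3.280e-01 -3.030e-01  9.380e-01  1.000e-03  2.225e+00] F [ 2.5 -0.9  5.6] M [-0.003 -0.57   0.03 ] gap 0.0428 grip 41.1 z [ 0.002 -0.001 -1.   ]
```

Request:
jog_arm(motion=[0,0,0,0,0,-0.02,0.3,0,0,0,0,0,-0.02,0.3])

```text
clock: 12.68
tcp_pos: [0.4872, -0.2264, 0.0867]
orientation: [0.0, 0.984, 0.181, 0.001]
wrist_force: [3.8, 0.6, 5.4]
finger_gap: 0.0428
grip_force: 41.2
```

Run:
```python
from h import *
st()
```

```text
t 12.68 tcp [ 0.4872 -0.2264  0.0867] yaw 20.8 q [-5.850e-01  3.280e-01 -3.030e-01  9.380e-01  1.000e-03  2.194e+00] F [3.8 0.6 5.4] M [ 0.097 -0.526  0.028] gap 0.0428 grip 41.2 z [ 0.002 -0.    -1.   ]
```

Request:
jog_arm(motion=[0.003,-0.002,-0.002,0,0,-0.1,0.3,0.003,-0.004,-0.005,0,0,-0.2,0.3,0.002,-0.006,-0.007,0,0,-0.3,0.3,0.001,-0.008,-0.009,0,0,-0.4,0.3,0,-0.009,-0.011,0,0,-0.5,0.3,-0.002,-0.0105,-0.013,0,0,-0.6,0.3,-0.003,-0.0115,-0.015,0,0,-0.7,0.3,-0.005,-0.0125,-0.017,0,0,-0.8,0.3,-0.007,-0.013,-0.019,0,0,-0.9,0.3,-0.009,-0.013,-0.02,0,0,-0.98,0.3,-0.009,-0.013,-0.02,0,0,-0.98,0.3,-0.009,-0.013,-0.02,0,0,-0.98,0.3])

```text
clock: 14.18
tcp_pos: [0.4836, -0.2246, 0.0901]
orientation: [0.0, 0.582, 0.813, -0.0]
wrist_force: [1.0, -1.1, 4.5]
finger_gap: 0.0429
grip_force: 41.0
```

Run:
```python
from h import *
st()
for n in("top","scene"): cv2.imwrite(f"pics/{n}3.png",read_camera(n)[:,:,::-1])
a=cv2.imread("pics/top3.png");b=cv2.imread("pics/top0.png")
o=np.hstack([cv2.resize(i[180:310,330:480],(390,338),interpolation=cv2.INTER_CUBIC) for i in(b,a)]);cv2.imwrite("pics/crop3.png",o)
```

```text
t 14.18 tcp [ 0.4836 -0.2246  0.0901] yaw 108.87 q [-0.585  0.319 -0.306  0.945 -0.001  0.657] F [ 1.  -1.1  4.5] M [-0.301 -0.091  0.078] gap 0.0429 grip 41.0 z [-0.    -0.001 -1.   ]
```

View pics/crop3.png

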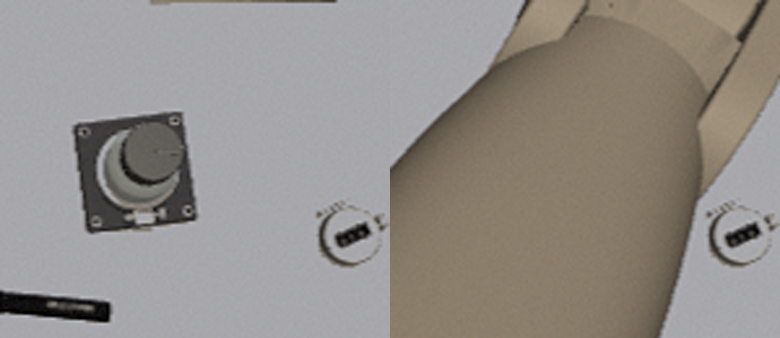

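The arm hides the cap in the top view, and the counter is undisturbed at crop (742,235). The TCP rose 3.5 mm over 89.9°, which matches the thread for a quarter turn. Forces are low and the grip is 41 N, so I'll hand in.

```bash
python3 -c "
from workcell import env
print(env.hand_in())"
```

```text
the job is handed in; nothing more can be done
None
```

I screwed the loose cap (right-hand bottle) down to its hard stop, backed it off about 90° and handed the job in with it held still at 41 N; the final turn comes from arm readings, as the arm hid the cap from the cameras.

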